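Stack the empty rod tote on the full one

ROBOT

A 6-joint arm with a two-finger parallel gripper is mounted at the origin on the work surface. World frame = base frame: x ahead of the robot, y to its left, z up, the work surface at z = 0. Lengths are in m, angles in rad, forces in N, time in s.
With the tool pointing down it reaches from about 0.25 to 0.725 m from the base axis. Payload 4 kg.
Tool frame: the origin (TCP) lies at the very end of the fingers, on their centre line; the grasp point (between the pads) lies 19 mm behind it; z points along the fingers, y is the line along which they close (so a half turn about z gives the same grasp; the last joint's range is limited). The gripper opens to 85 mm and grips with 20 to 120 N. Pads are 22 mm wide; open, the fingers measure 114 mm over their backs; the gripper's body (76 mm by 85 mm) begins 54 mm behind the grasp point. The pads swing forward as they close: fully open they stand 13 mm farther back than shut.
Start: joints at [1.144, 0.241, 0.005, 1.335, 0, 1.571], TCP at [0.207, 0.455, 0.231] pointing down, gripper open.
Joint ranges: [-2.72, 2.72], [-1.05, 1.87], [-1.09, 1.28], [-1.99, 2.15], [-1.42, 1.44], [-3.14, 3.14]. Speed limits (rad/s): [2.79, 2.79, 3.14, 3.14, 3.14, 3.14].

INTERFACE

Orientations are given as a unit quaternion [x, y, z, w].
In Python, from workcell import bot, vision, workorder gives the robot as it stands.
- The arm moves only by the shell command python3 -m creep 'ROWS' [OPENING]. ROWS is JSON, a list of rows, each a list of 2 entries, a list of its own where there are three numbers: the shift along the tool's x, y, z in mm, then the turn, a rotation vector about the tool's x, y, z in rad. In form: [[[dx, dy, dz], [wx, wy, wz]], ...]. A call has 1 to 12 rows; each row shifts and turns the commanded pose from where the row before left it, along the tool's axes as they then stand; what a row does not reach is not made up. A row lasts 1/8 s, in which the tool goes at most 62.5 mm and 10.7 degrees, less where a joint would pass 70% of its speed; a pose out of reach is approached as far as the arm can. A call is refused whole if a number of a shift passes 62.5 or a number of a turn 0.188, either way. A call with a gripper value outside its range is refused whole. OPENING is the finger opening in mm, from 0 to 85.4, set as the call begins (- or left out, the last holds). The fingers move at their own pace and stop on an object; the grip force is fixed at half the most. Time passes only in rows, so rows that do not move let the fingers close. It gives the time, the measured TCP pose, the force, the opening and the grip force at its end, in the units of the state.
- bot.get_obs(): the state, without advancing time (a new reading comes with each control period).
- vision.camera(name): name is "scene" or "top" or "wrist"; returns a dict with "image" (400x640x3 uint8, blue, green, red), "z_map" (400x640 float32, m along the optical axis (not along the pixel's ray), 0 where there is no reading), "K" (3x3 intrinsics, pixels), "rvec" (rotation vector, rad) and "tvec" (3), from world to camera coordinates, as OpenCV has them; the wrist camera has in their place "tool_from_camera" (4x4, takes a point from camera to tool coordinates, whose origin is the TCP and whose axes are the flange's). Camera axes: x right, y down, z forward; pixel columns grow to the right and rows downward; lengths in m; the calibration is good to about 2 mm. A picture is of the moment at which its call begins: read the wrist's pose just before it.
- workorder.job_done(): hands the job in; it is judged then, once.
Trained networks look in a picture, given as the dict that the camera call returned (one of the last four; its "shot" number tells which), for a name from the list of things; names that differ only in an ending like _2 or _b are one class to them, and where a whole thing is asked for, a point or a joint stands for the part that bears it (a point fixed in the world has none). Each returns a list of dicts, best first, with "score" (0 to 1); they miss things now and then, are a little off and sometimes report something else, mostly with a low value. They report only what shows in the picture. A call takes as long as a camera call. They do not tell look-alikes from the thing itself.
- vision.spot_in(picture, query): "position" ([column, row] in pixels, amid what is visible of it).
- vision.place_of(picture, query): "position" ([column, row] in pixels: a listed point, or the origin of a listed thing).
The state is a dict: "clock": time; "joint_pos": joint angles; "joint_vel": joint speeds; "tau": joint torques, N m; "eef_pos": TCP position; "tool_rot": TCP orientation; "ft_force": force on the tool from outside, world axes, zero at the start; "ft_torque": the same for the moment, N m; "grip_width": finger opening in m; "grasp_force": force on a finger pad.
Only numpy, scipy, OpenCV 4.12 (cv2) and the standard library are available. Lean on these libraries where they do the work, as an engineer would, in place of code of your own. Each camera call takes 0.05 s, during which the arm holds its last target. There are 200 camera calls.

TASK

On the glassworker's bench, put the empty white tote on top of the white tote that holds the glass rod ends, turned the right way so that it stacks: its loop handle at the opposite end from the lower tote's handle, so it stands level on the ledges instead of nesting down onto the glass. Set it down without dropping it, do not push the full tote along the bench, and leave the plain shallow tray where it is.

Things in the scene. Friction and masses are not known exactly. Their poses are not given: they have to be found in the camera images.
- tote_full: White tote holding glass rod ends (18 mm deep), about 0.5 kg, loose. Tapered box 60 mm high, 128 x 38 mm at base, 156 x 62 at rim (150 x 56 inside). Origin: centre of underside; x along its length to the loop handle, 102 mm out; the other end's wall has a dip. Ledges in it, 50 mm up, carry a tote turned end for end, underside 50 mm above its own, play 7 mm; same way round it nests at 22 mm.
- tote_empty: The empty tote of the same shape and size, about 0.13 kg, loose, at any yaw. Origin: centre of its underside; x along its length to its loop handle; z up. Both long sides have a vertical skirt from 38 to 60 mm above the underside, 62 mm over the outside: the place to grip across, from above, at mid length (its centre of mass is within 6 mm of there).
- tote_empty_handle (a point): Middle of the outer bar of the empty tote's flat loop handle (46 mm wide, 6 mm thick, at rim height): 98.5 mm along x and 57 mm up from that tote's origin.
- tray: Bystander: plain straight-sided white tray, 150 x 70 mm and 32 mm high, with two cross dividers and no handle, empty, loose. Origin: centre of its underside, x along its length.
There are look-alikes about, which are no part of the job. Leave any pink or yellow look-alike of the tote_full alone.

How it is judged:
By the outcome, as a careful person would: the job done as asked, in the order asked, and still so for the second after the job is handed in, with the robot touching nothing.
It also fails if it takes over 40 s, if anything falls off the work surface, if the arm or the gripper's body presses on something with over 40 N, if the wrist force passes 120 N, or if a joint passes its speed limit or range.

## Working session

There is one attempt and no reset: what is moved stays moved. The work goes in short steps, Python scripts to look and compute and a shell command to move; the robot and the scene stay as the last step left them, time stands still between calls to the robot, and variables do not carry over. Pictures are saved under pics/ and viewed, at most 10 in all, crops included, and the job is handed in when it is done.

```bash
mkdir -p pics; cat > h.py <<'E'
import numpy as np, cv2
from workcell import bot, vision, workorder
from scipy.spatial.transform import Rotation as R
def pts(p, pose=None):
    K=p["K"]; z=p["z_map"]; v,u=np.indices(z.shape)
    c=np.stack([(u-K[0,2])/K[0,0]*z,(v-K[1,2])/K[1,1]*z,z],-1)
    if "rvec" in p:
        Rm=cv2.Rodrigues(np.array(p["rvec"],float))[0]; w=(c-np.array(p["tvec"]).ravel())@Rm
    else:
        T=np.array(p["tool_from_camera"]); c=c@T[:3,:3].T+T[:3,3]
        w=c@R.from_quat(pose["tool_rot"]).as_matrix().T+np.array(pose["eef_pos"])
    w[z==0]=np.nan
    return w
E
python3 - <<'E'
from h import *
for n in ("top","scene"):
    p=vision.camera(n); cv2.imwrite(f"pics/{n}.png",p["image"]); w=pts(p)
    np.savez(f"{n}.npz",w=w,im=p["image"])
    for q in ("tote_full","tote_empty","tote_empty_handle","tray"):
        for d in vision.place_of(p,q):
            c,r=np.round(d["position"]).astype(int); print(n,q,c,r,round(d["score"],2),w[min(r,399),min(c,639)].round(3))
o=bot.get_obs(); print(o["clock"],o["eef_pos"],o["tool_rot"])
E
```

```text
top tote_full 305 196 0.98 [ 0.537 -0.011  0.022]
top tote_full 386 141 0.79 [ 0.7   -0.25   0.016]
top tote_full 291 266 0.56 [0.341 0.03  0.015]
top tote_empty 204 192 0.6 [0.555 0.281 0.004]
top tote_empty_handle 167 179 0.97 [0.582 0.367 0.06 ]
top tray 395 217 0.69 [ 0.476 -0.269  0.006]
scene tote_full 208 282 0.86 [ 0.738 -0.237  0.049]
scene tote_full 324 228 0.66 [ 0.55  -0.018  0.022]
scene tote_full 350 170 0.56 [0.381 0.025 0.044]
scene tote_empty 449 243 0.76 [0.575 0.263 0.046]
scene tote_empty_handle 501 244 0.67 [0.578 0.369 0.065]
scene tray 227 198 0.88 [ 0.477 -0.271  0.007]
0.5 [0.20697721 0.45513178 0.2312657 ] [ 2.11784176e-01  9.77316459e-01 -4.30629899e-05 -2.52236067e-06]
```

View pics/top.png

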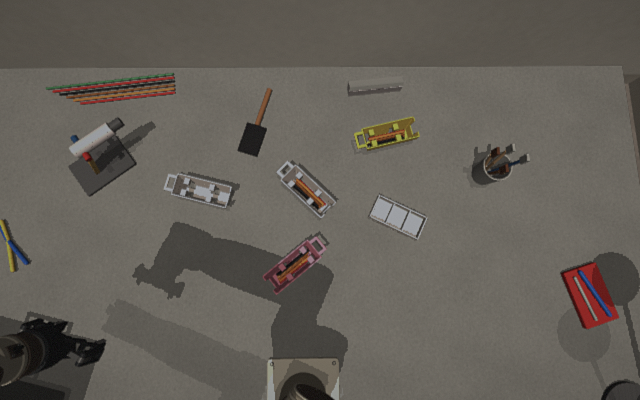

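View pics/scene.png

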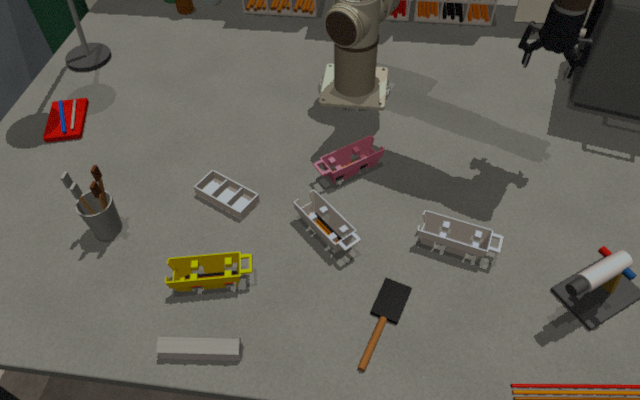

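The top view shows four tote-like things. The white one with orange rods at (306,190) is tote_full, with its handle upper left at (285,168). The white one with no rods at (200,190) is tote_empty, with its handle left at (169,182). The pink (295,263) and yellow (387,134) ones are look-alikes, and the tray is at (398,216). I'll confirm this in a crop and fit the rims from both views.

```bash
python3 - <<'E'
from h import *
im=np.load("top.npz")["im"]; cv2.imwrite("pics/crop.png",cv2.resize(im[140:230,150:350],None,fx=4,fy=4,interpolation=cv2.INTER_CUBIC))
for n in ("top","scene"):
    w=np.load(n+".npz")["w"].reshape(-1,3)
    for name,c in (("full",(.55,-.015)),("empty",(.565,.28))):
        m=(np.hypot(w[:,0]-c[0],w[:,1]-c[1])<.135)&(w[:,2]>.048)&(w[:,2]<.08)
        q=w[m]; (cx,cy),(a,b),ang=cv2.minAreaRect((q[:,:2]*1000).astype(np.float32))
        t=np.radians(ang if a>b else ang+90); d=np.array([np.cos(t),np.sin(t)])
        s=(q[:,:2]*1000-[cx,cy])@d
        if d[1]<0: d=-d
        o=np.array([cx,cy])-12*d
        print(n,name,m.sum(),"rect",round(a,1),round(b,1),"yaw",np.degrees(np.arctan2(d[1],d[0])).round(1),"origin",o.round(1),"ztop",np.percentile(q[:,2],[10,50,90,98]).round(4))
E
```

```text
top full 538 rect 223.7 97.7 yaw 31.0 origin [526.4 -29.8] ztop [0.0497 0.0573 0.0622 0.0639]
top empty 553 rect 180.4 62.3 yaw 75.0 origin [549.5 272.7] ztop [0.0496 0.0576 0.0623 0.0641]
scene full 897 rect 224.2 102.6 yaw 28.9 origin [526.2 -28.8] ztop [0.05   0.0574 0.0625 0.0642]
scene empty 1100 rect 179.6 67.9 yaw 75.0 origin [549.7 273.7] ztop [0.0501 0.0569 0.0622 0.0638]
```

View pics/crop.png

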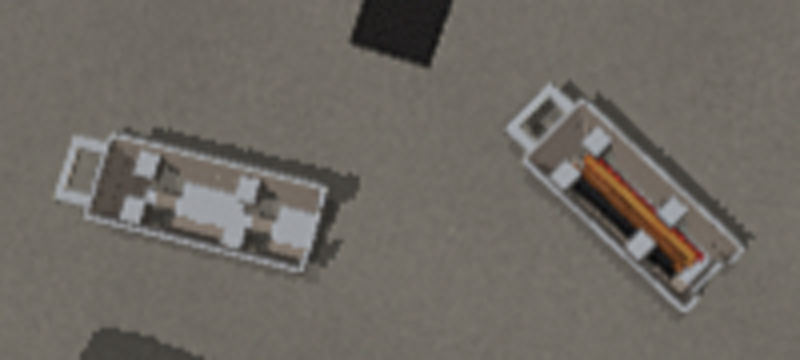

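The crop confirms it: the left tote is empty with its handle left, and the right one holds rods with its handle upper left and the dip lower right. The empty one fits well (yaw 75°, origin (550,273)). The full fit was contaminated by the pink neighbour, so I'll redo it with a colour filter. Meanwhile I'll move above the empty tote.

```bash
python3 -m creep '[[[-30,-2,0],[0,0,0]],[[-51,-3,0],[0,0,0]],[[-51,-3,0],[0,0,0]],[[-51,-3,0],[0,0,0]],[[-51,-3,0],[0,0,0]],[[-51,-3,0],[0,0,0]],[[-51,-4,0],[0,0,0]],[[-51,-3,0],[0,0,0]],[[0,0,0],[0,0,0.175]],[[0,0,0],[0,0,0.175]],[[0,0,0],[0,0,0.175]],[[0,0,0],[0,0,0.175]]]' 85
python3 -m creep '[[[0,0,0],[0,0,0.175]],[[0,0,0],[0,0,0.175]],[[0,0,0],[0,0,0.175]],[[0,0,0],[0,0,0.175]],[[0,0,0],[0,0,0]],[[0,0,0],[0,0,0]]]'
cat > fit.py <<'E'
from h import *
from scipy.optimize import minimize
def fit(w,im,c,zlo=.052,zhi=.07,rad=.115,off=12):
    hsv=cv2.cvtColor(im,cv2.COLOR_BGR2HSV).reshape(-1,3); w=w.reshape(-1,3)
    m=(np.hypot(w[:,0]-c[0],w[:,1]-c[1])<rad)&(w[:,2]>zlo)&(w[:,2]<zhi)&(hsv[:,1]<70)
    q=w[m]; (cx,cy),(a,b),ang=cv2.minAreaRect((q[:,:2]*1000).astype(np.float32))
    t=np.radians(ang if a>b else ang+90); d=np.array([np.cos(t),np.sin(t)])
    if d[1]<0: d=-d
    return m.sum(),[round(a,1),round(b,1)],np.degrees(np.arctan2(d[1],d[0])).round(1),(np.array([cx,cy])-off*d).round(1),np.percentile(q[:,2],[50,90,98]).round(4)
E
python3 - <<'E'
from fit import *
for n in ("top","scene"):
    f=np.load(n+".npz"); print(n,"full",*fit(f["w"],f["im"],(.555,-.005)))
o=bot.get_obs(); p=vision.camera("wrist"); w=pts(p,o); np.savez("wr.npz",w=w,im=p["image"]); cv2.imwrite("pics/wr.png",p["image"])
x=R.from_quat(o["tool_rot"]).as_matrix()
print(o["clock"],o["eef_pos"],"tool y yaw",np.degrees(np.arctan2(x[1,1],x[0,1])),"tilt",x[:,2],o["joint_pos"],o["grip_width"])
print("wrist empty",*fit(w,p["image"],(.553,.285)))
E
```

```text
clock: 2.0
eef_pos: [0.5494, 0.273, 0.2311]
tool_rot: [0.537, 0.844, -0.0, -0.0]
ft_force: [-0.4, 0.4, -0.5]
grip_width: 0.0851
grasp_force: 0.0
clock: 2.75
eef_pos: [0.5493, 0.2731, 0.2312]
tool_rot: [0.791, 0.612, -0.0, -0.0]
ft_force: [0.8, 0.6, -0.5]
grip_width: 0.0852
grasp_force: 0.0
top full 388 [178.0, 62.6] 46.1 [544.7 -19.7] [0.0594 0.0625 0.0642]
scene full 686 [180.9, 64.5] 45.6 [545.1 -18.3] [0.0593 0.063  0.0644]
2.75 [0.54933162 0.27309477 0.23124721] tool y yaw -14.528795691149398 tilt [-8.00041673e-05 -3.15994809e-05 -9.99999996e-01] [4.61353445e-01 4.72444281e-01 3.39849092e-01 1.43828685e+00
 7.31891073e-06 2.28572509e+00] 0.08522516480236086
wrist empty 3608 [179.7, 62.1] 75.1 [549.1 273.4] [0.0609 0.0622 0.0629]
```

View pics/wr.png

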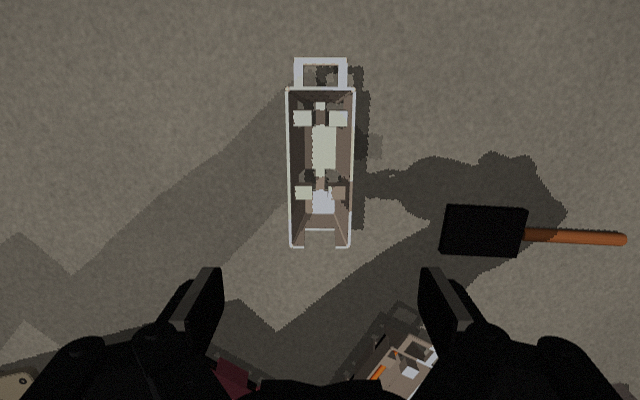

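The wrist view shows the empty tote centred at (320,165) with its handle up at (320,72), under an aligned gripper. All three views agree on (549.3, 273.4) mm, yaw 75°, rim about 61 mm. The full tote is at (545,-19), yaw 46°. Next I'll descend and grip.

```bash
python3 -m creep '[[[0,0,30],[0,0,-0.01]],[[0,0,45],[0,0,0]],[[0,0,45],[0,0,0]],[[0,0,40],[0,0,0]],[[0,0,25],[0,0,0]],[[0,0,15],[0,0,0]],[[0,0,7],[0,0,0]],[[0,0,0],[0,0,0]],[[0,0,0],[0,0,0]]]'
python3 -m creep '[[[0,0,0],[0,0,0]],[[0,0,0],[0,0,0]],[[0,0,0],[0,0,0]],[[0,0,0],[0,0,0]],[[0,0,0],[0,0,0]],[[0,0,0],[0,0,0]]]' 50
```

```text
clock: 3.92
eef_pos: [0.5503, 0.2736, 0.0256]
tool_rot: [0.788, 0.615, 0.001, 0.0]
ft_force: [0.4, -0.1, 0.6]
grip_width: 0.0849
grasp_force: 0.0
clock: 4.68
eef_pos: [0.5501, 0.2735, 0.0255]
tool_rot: [0.789, 0.615, 0.001, 0.0]
ft_force: [-0.2, -0.3, 5.2]
grip_width: 0.0612
grasp_force: 66.7
```

```bash
python3 -m creep '[[[0,0,-10],[0,0,0]],[[0,0,-30],[0,0,0]],[[0,0,-40],[0,0,0]],[[0,0,-40],[0,0,0]],[[0,0,-30],[0,0,0]],[[-25,6,0],[0,0,0]],[[-50,12,0],[0,0,0]],[[-50,12,0],[0,0,0]],[[-50,12,0],[0,0,0]],[[-50,12,0],[0,0,0]],[[-40,9,0],[0,0,0]],[[-20,4,0],[0,0,0]]]'
python3 -m creep '[[[0,0,0],[0,0,-0.1]],[[0,0,0],[0,0,-0.18]],[[0,0,0],[0,0,-0.18]],[[0,0,0],[0,0,-0.18]],[[0,0,0],[0,0,-0.18]],[[0,0,0],[0,0,-0.18]],[[0,0,0],[0,0,-0.18]],[[0,0,0],[0,0,-0.18]],[[0,0,0],[0,0,-0.18]],[[0,0,0],[0,0,-0.18]],[[0,0,0],[0,0,-0.18]],[[0,0,0],[0,0,-0.18]]]'
python3 -m creep '[[[0,0,0],[0,0,-0.18]],[[0,0,0],[0,0,-0.18]],[[0,0,0],[0,0,-0.1]],[[0,0,0],[0,0,-0.095]],[[0,0,0],[0,0,0]],[[0,0,0],[0,0,0]]]'
cat > look.py <<'E'
from fit import *
import sys
o=bot.get_obs(); x=R.from_quat(o["tool_rot"]).as_matrix()
print(o["clock"],o["eef_pos"],"y yaw",np.degrees(np.arctan2(x[1,1],x[0,1])),x[:,2].round(3),o["joint_pos"][5])
im=[]
for n in ("scene","wrist"):
    o=bot.get_obs(); p=vision.camera(n); im.append(p["image"]); np.savez(n+sys.argv[1]+".npz",w=pts(p,o),im=p["image"])
cv2.imwrite(f"pics/look{sys.argv[1]}.png",np.vstack([im[0][100:350,100:600],im[1][100:,70:570]]))
E
python3 look.py 1
```

```text
clock: 6.18
eef_pos: [0.5443, -0.0217, 0.1743]
tool_rot: [0.789, 0.614, -0.0, -0.0]
ft_force: [0.7, -0.1, -1.5]
grip_width: 0.061
grasp_force: 66.2
clock: 7.68
eef_pos: [0.5447, -0.0188, 0.1742]
tool_rot: [-0.135, 0.991, 0.0, -0.0]
ft_force: [-0.7, 0.0, -0.9]
grip_width: 0.0611
grasp_force: 66.2
clock: 8.43
eef_pos: [0.5448, -0.0192, 0.1743]
tool_rot: [-0.397, 0.918, 0.0, -0.0]
ft_force: [0.4, 0.8, -1.5]
grip_width: 0.0611
grasp_force: 66.2
8.425 [ 0.54484551 -0.01924584  0.1742508 ] y yaw 136.83969605120583 [-0.  0. -1.] -0.8529119802875482
```

View pics/look1.png

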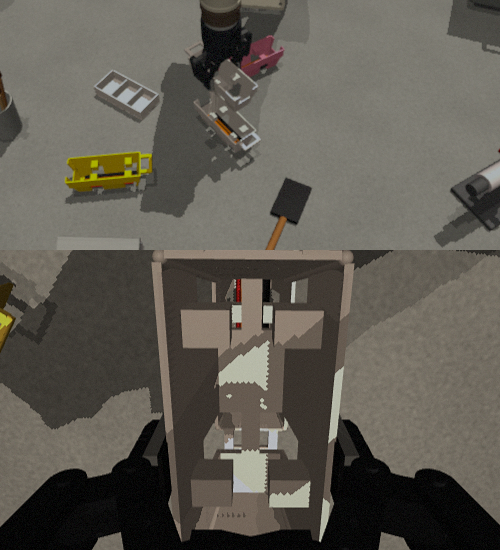

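The scene picture shows the empty tote held above the full one, its handle toward the robot, with the full tote's handle at the far end (245,145). The wrist view shows the held tote's dip end at the top. Next I'll measure the held tote against the full tote.

```bash
python3 - <<'E'
from fit import *
o=bot.get_obs(); M=R.from_quat(o["tool_rot"]).as_matrix(); e=np.array(o["eef_pos"])
for n in ("wrist","scene"):
    f=np.load(n+"1.npz"); w=f["w"].reshape(-1,3)
    t=(w-e)@M*1000
    m=(abs(t[:,0])<130)&(abs(t[:,1])<40)&(w[:,2]>.196)&(w[:,2]<.222)&(cv2.cvtColor(f["im"],cv2.COLOR_BGR2HSV).reshape(-1,3)[:,2]>60)
    q=t[m]; print(n,m.sum(),"x",np.percentile(q[:,0],[0,1,50,99,100]).round(1),"y",np.percentile(q[:,1],[0,1,99,100]).round(1),"z",np.percentile(w[m,2],[2,50,98]).round(4))
    for lo in range(-110,115,20):
        k=q[(q[:,0]>lo)&(q[:,0]<lo+20)]
        if len(k)>10: print(lo,len(k),np.percentile(k[:,1],[1,99]).round(1), "zmax",round(np.percentile(e[2]*1000-k[:,2],97),1))
    m2=(np.hypot(w[:,0]-.555,w[:,1]+.005)<.115)&(w[:,2]>.052)&(w[:,2]<.07)&(cv2.cvtColor(f["im"],cv2.COLOR_BGR2HSV).reshape(-1,3)[:,1]<70)
    d=np.array([np.cos(np.radians(45.9)),np.sin(np.radians(45.9))]); r=w[m2,:2]*1000-[544.9,-19]
    print("full rim in its frame: x",np.percentile(r@d,[.5,99.5]).round(1),"y",np.percentile(r@[-d[1],d[0]],[.5,99.5]).round(1))
E
```

```text
wrist 23583 x [-42.7 -27.4  61.5 102.9 103.8] y [-36.9 -31.4  30.2  36. ] z [0.1975 0.2097 0.2116]
-50 135 [-30.3  28.5] zmax 211.2
-30 3285 [-31.6  29.5] zmax 210.9
-10 670 [-34.9  33. ] zmax 218.9
10 1224 [-35.6  33.9] zmax 218.8
30 2859 [-31.4  30.2] zmax 211.2
50 4839 [-31.2  30.3] zmax 211.1
70 4979 [-30.6  30. ] zmax 211.5
90 5592 [-22.7  22.4] zmax 211.5
full rim in its frame: x [-78.2  95.6] y [-30.8  30.7]
scene 713 x [-78.2 -76.6 -21.3 100.5 102.9] y [-38.2 -36.5  30.9  35.8] z [0.1966 0.2061 0.2128]
-90 70 [-33.1  29.7] zmax 212.5
-70 92 [-33.   29.9] zmax 212.5
-50 97 [-33.3  30.4] zmax 211.2
-30 201 [-37.3  30.1] zmax 212.8
-10 57 [-37.   32.2] zmax 212.7
10 37 [23.1 31.4] zmax 211.1
70 84 [-31.4  17.1] zmax 212.6
90 75 [-23.2  22.2] zmax 212.1
full rim in its frame: x [-76.4 102.7] y [-31.6  31.7]
```

The held tote is about (0,-1) mm off and about 0.6° turned, so I'll make a small correction and descend to 5 mm above contact.

```bash
python3 -m creep '[[[-0.7,0.7,0],[0,0,0.01]],[[0,0,20],[0,0,0]],[[0,0,30],[0,0,0]],[[0,0,20],[0,0,0]],[[0,0,12],[0,0,0]],[[0,0,7],[0,0,0]],[[0,0,4],[0,0,0]],[[0,0,0],[0,0,0]],[[0,0,0],[0,0,0]]]'
python3 -m creep '[[[0,0,1.5],[0,0,0]],[[0,0,1],[0,0,0]],[[0,0,1],[0,0,0]],[[0,0,0],[0,0,0]]]'
```

```text
clock: 9.65
eef_pos: [0.5453, -0.0187, 0.0819]
tool_rot: [-0.393, 0.919, -0.0, 0.001]
ft_force: [0.2, -0.3, -1.3]
grip_width: 0.0612
grasp_force: 66.2
clock: 10.15
eef_pos: [0.5447, -0.0186, 0.0777]
tool_rot: [-0.393, 0.919, 0.0, -0.0]
ft_force: [0.1, -0.6, -0.9]
grip_width: 0.0609
grasp_force: 66.2
```

```bash
python3 -m creep '[[[0,0,0.7],[0,0,0]],[[0,0,0.7],[0,0,0]],[[0,0,0],[0,0,0]]]'
python3 -m creep '[[[0,0,0.6],[0,0,0]],[[0,0,0],[0,0,0]],[[0,0,0],[0,0,0]]]'
python3 look.py 2
```

```text
clock: 10.52
eef_pos: [0.5448, -0.0187, 0.0763]
tool_rot: [-0.393, 0.919, 0.0, -0.0]
ft_force: [-0.0, -0.2, -1.7]
grip_width: 0.0612
grasp_force: 66.2
clock: 10.9
eef_pos: [0.5449, -0.0186, 0.0758]
tool_rot: [-0.393, 0.919, 0.0, 0.0]
ft_force: [-0.7, 0.0, -1.2]
grip_width: 0.0614
grasp_force: 66.2
10.9 [ 0.5448915  -0.0186313   0.07581878] y yaw 136.30694090748733 [ 0.  0. -1.] -0.8423971414745808
```

View pics/look2.png

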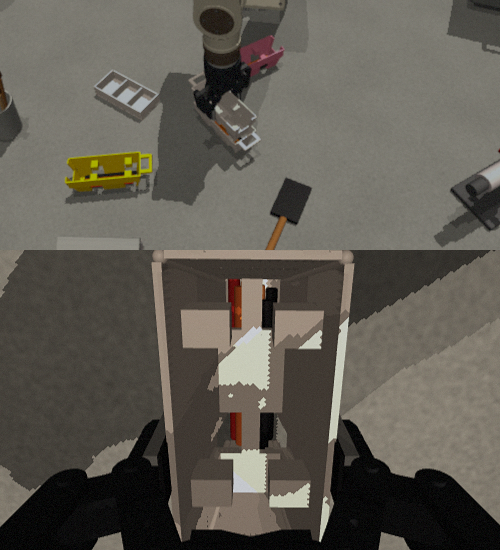

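The pictures show the held tote inside the full tote's rim, lined up with it, and the handles at opposite ends. There's no contact force yet, so I'll keep feeling down in small steps.

```bash
python3 -m creep '[[[0,0,0.5],[0,0,0]],[[0,0,0],[0,0,0]],[[0,0,0],[0,0,0]]]'
python3 -m creep '[[[0,0,0.5],[0,0,0]],[[0,0,0],[0,0,0]],[[0,0,0],[0,0,0]]]'
```

```text
clock: 11.38
eef_pos: [0.545, -0.0186, 0.0755]
tool_rot: [-0.393, 0.919, -0.0, 0.0]
ft_force: [0.1, 0.0, 1.2]
grip_width: 0.0608
grasp_force: 66.4
clock: 11.75
eef_pos: [0.545, -0.0186, 0.0755]
tool_rot: [-0.393, 0.919, -0.0, 0.0]
ft_force: [-2.0, -0.2, 5.9]
grip_width: 0.0612
grasp_force: 66.9
```

Contact at TCP 75.5 mm is exactly 50 mm above where I gripped, so it's on the ledges. I'll release and retreat straight up.

```bash
python3 -m creep '[[[0,0,0],[0,0,0]],[[0,0,0],[0,0,0]],[[0,0,0],[0,0,0]],[[0,0,0],[0,0,0]],[[0,0,0],[0,0,0]]]' 80
python3 -m creep '[[[0,0,-5],[0,0,0]],[[0,0,-15],[0,0,0]],[[0,0,-30],[0,0,0]],[[0,0,-40],[0,0,0]],[[0,0,-40],[0,0,0]],[[0,0,-20],[0,0,0]],[[0,0,0],[0,0,0]],[[0,0,0],[0,0,0]]]'
python3 look.py 3; python3 - <<'E'
from fit import *
for n in ("scene","wrist"):
    f=np.load(n+"3.npz"); print(n,"upper (yaw mod 180)",*fit(f["w"],f["im"],(.537,-.027),.1,.125,.12,-12))
    print("lower",*fit(f["w"],f["im"],(.555,-.005),.052,.07,.115,12))
    w=f["w"].reshape(-1,3); d=np.array([np.cos(np.radians(45.9)),np.sin(np.radians(45.9))]); r=(w[:,:2]*1000-[544.9,-19])
    a,b=r@d,r@[-d[1],d[0]]
    for lo,hi in((-105,-85),(-78,-60),(-40,0),(0,40),(60,76)):
        k=(a>lo)&(a<hi)&(abs(b)<35)&(w[:,2]>.098)&(w[:,2]<.13); print(lo,hi,k.sum(),np.percentile(w[k,2],90).round(4) if k.sum() else "")
E
```

```text
clock: 12.38
eef_pos: [0.5448, -0.0186, 0.0747]
tool_rot: [-0.393, 0.919, 0.0, -0.0]
ft_force: [0.3, -0.3, 0.1]
grip_width: 0.0798
grasp_force: 0.0
clock: 13.38
eef_pos: [0.5444, -0.0186, 0.2243]
tool_rot: [-0.393, 0.919, 0.0, -0.0]
ft_force: [0.4, -0.5, -0.2]
grip_width: 0.08
grasp_force: 0.0
13.375 [ 0.54441682 -0.01863596  0.22432064] y yaw 136.3068223652731 [-0.001  0.    -1.   ] -0.8424200712104641
scene upper (yaw mod 180) 833 [179.9, 65.8] 46.0 [546.  -19.4] [0.1081 0.1127 0.1143]
lower 822 [178.5, 64.5] 46.1 [546.5 -17.3] [0.0595 0.0649 0.0688]
-105 -85 75 0.1132
-78 -60 171 0.1125
-40 0 134 0.1128
0 40 233 0.1112
60 76 75 0.1125
wrist upper (yaw mod 180) 6670 [180.1, 62.1] 45.7 [544.9 -20.6] [0.1102 0.1122 0.1128]
lower 4434 [179.2, 58.6] 45.5 [544.6 -19.9] [0.056  0.0644 0.0689]
-105 -85 1127 0.1124
-78 -60 935 0.1123
-40 0 922 0.1122
0 40 1498 0.1118
60 76 575 0.1121
```

View pics/look3.png

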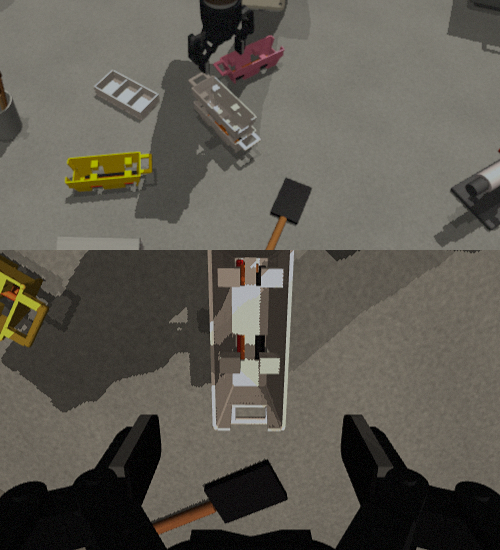

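The pictures show the empty tote stacked on the full one, at (225,105) in the scene half, with the handles at opposite ends. Its rim is level at 112 mm along its whole length, the full tote has not moved, and the gripper is clear.

```bash
python3 -c "
from workcell import workorder; print(workorder.job_done())"
```

```text
the job is handed in; nothing more can be done
None
```

The empty white tote now stands level on the full tote's ledges, handle at the opposite end and set down gently; the full tote measured unmoved to within about 2 mm, I never went near the tray, and I handed the job in at about 13.5 s.

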